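# Reload the label-roll stand at the meal-packing table

## Robot

A 6-joint arm with a two-finger parallel gripper is mounted at the origin on the work surface. World frame = base frame: x ahead of the robot, y to its left, z up, the work surface at z = 0. Lengths are in mm, angles in degrees, forces in N, time in s.
With the tool pointing down it reaches from about 300 to 850 mm from the base axis. Payload 4.2 kg.
Tool frame: the origin (TCP) lies at the very end of the fingers, on their centre line; the grasp point (between the pads) lies 19 mm behind it; z points along the fingers, y is the direction in which the jaws open and shut (so a half turn about z gives the same grasp; the last joint's range is limited). The gripper opens to 91 mm and grips with 3 to 60 N. Pads are 32 mm wide; open, the fingers measure 118 mm over their backs; the gripper's body (76 mm by 178 mm) begins 60 mm behind the grasp point.
Start: joints at [-73.224, 18.312, 89.639, -0, 72.044, -1.146], TCP at [176.945, -547.114, 213.976] pointing down, gripper open.
Joint ranges: [-177.97, 177.97], [-48.28, 115.42], [12.27, 149.76], [-77.06, 257.06], [2.81, 150.46], [-146.56, 146.56]. Speed limits (degrees/s): [147.25, 147.25, 180, 180, 180, 180].

## Interface

Orientations are given as a 3x3 rotation matrix whose columns are the frame's x, y, z axes.
In Python, from cell import arm, capture gives the robot as it stands.
- The arm moves only by the tool send_rows, never from a script. Its argument "deltas" is one flat list of numbers, 7 for each row, row after row: the turn, a rotation vector about the world's x, y, z in degrees, then the shift along the world's x, y, z in cm, then the closure in counts, from 0 (fully open) to 255 (shut). In form: [ax, ay, az, x, y, z, grip, ax, ay, az, x, y, z, grip, ...]. A call has 1 to 20 rows; each row is the pose to reach, as a shift and turn from the pose measured when the call began; what a row does not reach only later rows make up. A row lasts 1/8 s, in which the tool goes at most 62.5 mm and 10.7 degrees, less where a joint would pass 70% of its speed; a pose out of reach is approached as far as the arm can. A call with a gripper value outside its range is refused whole. The fingers move at their own pace and stop on an object; "squeeze" is the grip in N (left out, the last holds). Time passes only in rows, so rows that repeat a pose let the fingers close. It gives the time, the measured TCP pose, the force and the opening at its end, in the units of the state.
- arm.state(): the state, without advancing time (a new reading comes with each control period).
- capture(name): name is "scene" or "side" or "wrist"; returns a dict with "color" (384x512x3 uint8, blue, green, red), "camera_matrix" (3x3 intrinsics, pixels), "R" (3x3) and "t" (3): a world point X has camera coordinates R X + t. Camera axes: x right, y down, z forward; pixel columns grow to the right and rows downward; lengths in mm; the calibration is good to about 2 mm. The wrist camera is an equidistant fisheye: a pixel r from the principal point sees the ray r / f radians off the axis. A picture is of the moment at which its call begins. There is no depth.
- arm.finish_job(): hands the job in, once; it reports no verdict.
The state is a dict: "clock": time; "joint_pos": joint angles; "qvel": joint speeds; "joint_efforts": joint torques, N m; "eef_pos": TCP position; "tcp_rot": TCP orientation; "wrist_force": force on the tool from outside, world axes, zero at the start; "moment": the same for the moment, N m; "gripper_width": finger opening in mm.
Only numpy, scipy, OpenCV 4.12 (cv2) and the standard library are available. Lean on these libraries where they do the work, as an engineer would, in place of code of your own. Each camera call takes 0.05 s, during which the arm holds its last target. There are 200 camera calls.

## Task

Get the label stand ready for the next batch of meal bags: first take the spent cardboard cores off the spindles and put them in the cardboard waste box, then slide every fresh label roll down onto a spindle of its own until it sits flat on its seat, and last turn the label counter's knob all the way back to its zero stop. Leave the food tubs and the other things on the table where they are.

Things in the scene. Friction and masses are not known exactly. Their poses are not given: they have to be found in the camera images.
- stand: The label stand, fixed to the table, its place varies: an aluminium plate 100 (its x) x 490 (its y) x 20 mm, with a row of three steel spindles (at x = 0, y = +185, +60, -65 mm) and, at x = 0, y = -190 mm, a grey counter housing 90 x 90 mm, its top 70 mm above the table, with a knob on top. Origin at the centre of the plate's underside, z up; its front faces -x.
- seat1 (a point): Foot of spindle 1: on the spindle's axis, at the top of the grey round seat (72 mm across, 24 mm above the table) on which a roll or core rests. The spindle is 20 mm in diameter and rises 64 mm above this point; its top 14 mm taper to 8 mm. Axes as the stand's.
- seat2 (a point): Foot of spindle 2: on the spindle's axis, at the top of the grey round seat (72 mm across, 24 mm above the table) on which a roll or core rests. The spindle is 20 mm in diameter and rises 64 mm above this point; its top 14 mm taper to 8 mm. Axes as the stand's.
- seat3 (a point): Foot of spindle 3: on the spindle's axis, at the top of the grey round seat (72 mm across, 24 mm above the table) on which a roll or core rests. The spindle is 20 mm in diameter and rises 64 mm above this point; its top 14 mm taper to 8 mm. Axes as the stand's.
- roll1_c (a point): A fresh label roll (absent in some starts): a white paper ring with a brown core, 64 mm outer diameter, 50 mm high, hole 25 mm in diameter right through, about 140 g, standing on the table with its axis up. The point is its centre, half-way up, on the axis; z along the axis; either way up will do.
- roll2_c (a point): A fresh label roll (absent in some starts): a white paper ring with a brown core, 64 mm outer diameter, 50 mm high, hole 25 mm in diameter right through, about 140 g, standing on the table with its axis up. The point is its centre, half-way up, on the axis; z along the axis; either way up will do.
- roll3_c (a point): A fresh label roll (absent in some starts): a white paper ring with a brown core, 64 mm outer diameter, 50 mm high, hole 25 mm in diameter right through, about 140 g, standing on the table with its axis up. The point is its centre, half-way up, on the axis; z along the axis; either way up will do.
- core1_c (a point): A spent cardboard core (absent in some starts): a brown tube 32 mm outer diameter, hole 25 mm in diameter, 50 mm high, about 25 g, standing round a spindle on its seat at the start. The point is its centre, half-way up, on the axis; z along the axis.
- core2_c (a point): A spent cardboard core (absent in some starts): a brown tube 32 mm outer diameter, hole 25 mm in diameter, 50 mm high, about 25 g, standing round a spindle on its seat at the start. The point is its centre, half-way up, on the axis; z along the axis.
- core3_c (a point): A spent cardboard core (absent in some starts): a brown tube 32 mm outer diameter, hole 25 mm in diameter, 50 mm high, about 25 g, standing round a spindle on its seat at the start. The point is its centre, half-way up, on the axis; z along the axis.
- waste_in (a point): The waste box: an open brown cardboard box, fixed, 170 x 170 x 90 mm outside, walls 5 mm. The point is the centre of its inner floor (about 5 mm above the table), axes along the walls, z up.
- counter (a joint): Angle (rad) of the counter's knob, 0 at its zero stop; grows clockwise seen from above, to 6.28 at most, so turn it anticlockwise (from above) until it meets the stop. It stays where it is left (friction about 0.04 N m, no spring). At 0 the grip bar lies along the stand's x, its white pointer mark towards the stand's front (-x).
- counter_grip (a point): The point to grip the knob: on its vertical axis, in a black upright grip bar 53 mm long and 14 mm thick, whose top is 7 mm above this point; a disc 56 mm across lies under the bar, its top 23 mm below the point. The bar's long direction is the point's x, which turns with the knob.
- tub1_c (a point): A lidded food tub, a bystander to be left alone: pale yellow with a white lid, 90 mm across, 60 mm high, 280 g. The point is on its axis, half-way up.
- tub2_c (a point): A lidded food tub, a bystander to be left alone: pale yellow with a white lid, 90 mm across, 60 mm high, 280 g. The point is on its axis, half-way up.
- sauce: A sauce jar, bystander, 60 mm across, 110 mm high. Origin at the centre of its underside.
- mug: A white mug, bystander, 80 mm across, 90 mm high, handle at its y. Origin at the centre of its underside.
- lids: A stack of tub lids, bystander, 94 mm across, 59 mm high. Origin at the centre of its underside.
There are look-alikes about, which are no part of the job. Leave any blue look-alike of the part that bears roll2_c alone. Leave any red look-alike of the part that bears roll3_c alone.

How it is judged (in metres and radians):
On the way, in this order (a step that is already met when the one before it is completed fails the run):
1. all the spent cores are in the waste box (x of core1_c in the frame of waste_in between -0.08 and 0.08 m and y of core1_c in the frame of waste_in between -0.08 and 0.08 m and z of core1_c in the frame of waste_in between 0 and 0.08 m and x of core2_c in the frame of waste_in between -0.08 and 0.08 m and y of core2_c in the frame of waste_in between -0.08 and 0.08 m and z of core2_c in the frame of waste_in between 0 and 0.08 m and x of core3_c in the frame of waste_in between -0.08 and 0.08 m and y of core3_c in the frame of waste_in between -0.08 and 0.08 m and z of core3_c in the frame of waste_in between 0 and 0.08 m), for 0.2 s.
2. all the label rolls are on spindles, down on their seats ((horizontal distance between roll1_c and seat1 below 0.006 m or horizontal distance between roll1_c and seat2 below 0.006 m or horizontal distance between roll1_c and seat3 below 0.006 m) and z of roll1_c in the frame of seat1 between 0.019 and 0.031 m and angle between the z axis of each of roll1_c, roll2_c, roll3_c and the z axis of seat1, either way round below 0.1 rad and (horizontal distance between roll2_c and seat1 below 0.006 m or horizontal distance between roll2_c and seat2 below 0.006 m or horizontal distance between roll2_c and seat3 below 0.006 m) and z of roll2_c in the frame of seat1 between 0.019 and 0.031 m and (horizontal distance between roll3_c and seat1 below 0.006 m or horizontal distance between roll3_c and seat2 below 0.006 m or horizontal distance between roll3_c and seat3 below 0.006 m) and z of roll3_c in the frame of seat1 between 0.019 and 0.031 m), for 0.2 s.
3. the counter is at its zero stop (value of joint counter below 0.08 rad), for 0.2 s.
At the end, for the whole second after the job is handed in: Every core present lies in the waste box, its centre below the rim; every roll present sits on a spindle, axis within 6 mm of the spindle's, within 6 mm of flat on its seat, within 0.1 rad of upright; the knob is within 0.08 rad of its zero stop; rolls and cores are at rest (all of step 1 and all of step 2 and value of joint counter below 0.08 rad and linear speed of each of roll1, roll2, roll3, core1, core2, core3 below 0.02 m/s); the robot touches nothing.
It fails at once if a food tub or another bystander is pushed more than 50 mm away or knocked over (distance of any of tub1_c, tub2_c, sauce, mug, lids from where it was at the start of the episode above 0.05 m or angle between any of tub1_c, tub2_c, sauce, mug, lids's own z axis and vertical above 0.6 rad).
Of roll1, roll2, roll3 only 2 to 3 are there at a start; the rules pass over those that are not, and their reading is None.
Of core1, core2, core3 only 2 to 3 are there at a start; the rules pass over those that are not, and their reading is None.
At some moment in a run one of roll1, roll2, roll3 may be knocked a few centimetres aside while the robot is not near it.
It also fails if it takes over 210 s, if anything falls off the work surface, if the arm or the gripper's body presses on something with over 40 N, if the wrist force passes 120 N, or if a joint passes its speed limit or range.

## Working session

There is one attempt and no reset: what is moved stays moved. The work goes in short steps, Python scripts to look and compute and a tool call to move; the robot and the scene stay as the last step left them, time stands still between calls to the robot, and variables do not carry over. Pictures are saved under pics/ and viewed, about 12 in all and at most 16, crops included, and the job is handed in when it is done.

Besides the shell and the picture viewer there is one more tool, called after "Emit:" by a JSON object that holds its "name" and its "arguments", one argument or row to a line. send_rows: Moves the arm, as the interface text tells. Its arguments: {"type":"object","properties":{"deltas":{"type":"array"},"squeeze":{"type":"number"}},"required":["deltas"]}

```bash
ls; mkdir -p pics; cat > h.py <<'E'
import numpy as np, cv2
from cell import arm, capture
def ray(c,u,v):
    K=c["camera_matrix"];R=np.array(c["R"]);t=np.array(c["t"])
    d=np.linalg.inv(K)@np.array([u,v,1.0])
    return -R.T@t, R.T@d
def rayw(c,u,v):
    K=np.array(c["camera_matrix"]);R=np.array(c["R"]);t=np.array(c["t"])
    p=np.array([(u-K[0,2])/K[0,0],(v-K[1,2])/K[1,1]]);r=np.hypot(*p)
    d=np.array([*(p/max(r,1e-9)*np.sin(r)),np.cos(r)])
    return -R.T@t, R.T@d
def at_z(c,u,v,z,fish=False):
    o,d=(rayw if fish else ray)(c,u,v); return o+d*(z-o[2])/d[2]
def proj(c,X,fish=False):
    K=np.array(c["camera_matrix"]);x=np.array(c["R"])@np.array(X,float)+np.array(c["t"])
    if fish:
        r=np.hypot(x[0],x[1]);th=np.arctan2(r,x[2]);q=x[:2]/max(r,1e-9)*th
    else: q=x[:2]/x[2]
    return np.array([q[0]*K[0,0]+K[0,2],q[1]*K[1,1]+K[1,2]])
E
python3 - <<'E'
from h import *
for n in("scene","side","wrist"):
    c=capture(n); cv2.imwrite(f"pics/{n}0.png",c["color"]); print(n,np.round(c["camera_matrix"],1).tolist(),np.round(-np.array(c["R"]).T@c["t"],0),np.round(c["R"],2).tolist())
    np.save(f"{n}0.npy",c,allow_pickle=True)
a=cv2.imread("pics/scene0.png");print(arm.state())
cv2.imwrite("pics/scene0b.png",cv2.resize(a,(800,600),interpolation=cv2.INTER_CUBIC))
cv2.imwrite("pics/side0b.png",cv2.resize(cv2.imread("pics/side0.png"),(800,600),interpolation=cv2.INTER_CUBIC))
E
```

```text
pics
scene [[477.8, 0.0, 267.3], [0.0, 477.8, 192.7], [0.0, 0.0, 1.0]] [1129.  994.  883.] [[-0.88, 0.48, 0.01], [0.27, 0.5, -0.83], [-0.4, -0.72, -0.56]]
side [[473.3, 0.0, 255.6], [0.0, 473.3, 191.1], [0.0, 0.0, 1.0]] [506. 806. 998.] [[-1.0, -0.08, 0.02], [-0.07, 0.73, -0.68], [0.04, -0.68, -0.73]]
wrist [[297.3, 0.0, 255.1], [0.0, 297.3, 189.8], [0.0, 0.0, 1.0]] [ 241. -526.  384.] [[0.31, -0.95, -0.0], [-0.92, -0.3, 0.24], [-0.23, -0.07, -0.97]]
{'clock': 0.15, 'joint_pos': array([-7.32222922e+01,  1.83429389e+01,  8.96907290e+01, -2.06644922e-03,
        7.20433794e+01, -1.14750800e+00]), 'qvel': array([-0.07166   , -0.04912628, -0.23382755,  0.01802915,  0.05105854,
       -0.07035622]), 'joint_efforts': array([ 8.59405318e-04, -4.12772405e+01, -2.32155293e+01,  7.28045893e-02,
        4.33867564e-02, -1.09730654e-04]), 'eef_pos': array([ 176.83532649, -546.73204928,  213.31373332]), 'tcp_rot': array([[ 9.51455614e-01,  3.07785702e-01, -4.21017661e-04],
       [ 3.07785990e-01, -9.51454756e-01,  1.27758281e-03],
       [-7.35753280e-06, -1.34514668e-03, -9.99999095e-01]]), 'wrist_force': array([-0.1427326 ,  0.27308176,  0.25685097]), 'moment': array([ 0.00639183, -0.04175006, -0.00267087]), 'gripper_width': 91.53585480100602}
```

View pics/scene0b.png

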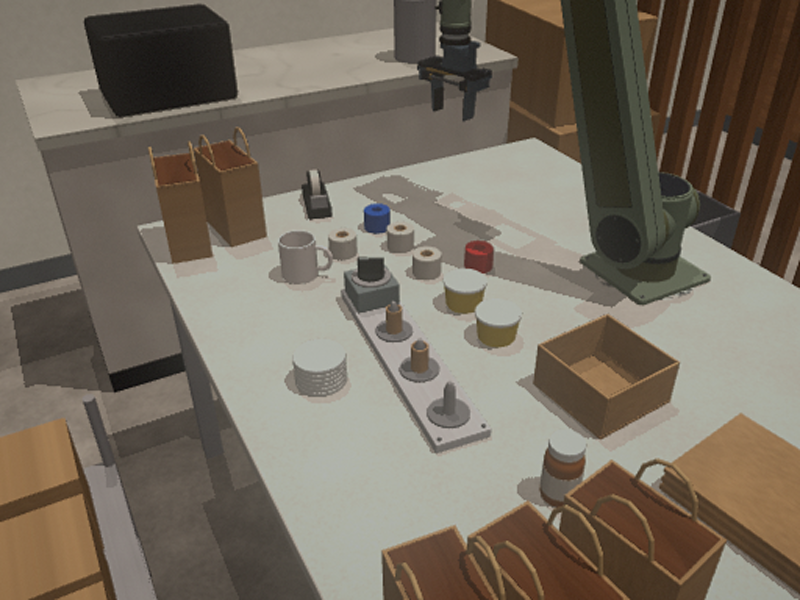

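View pics/side0b.png

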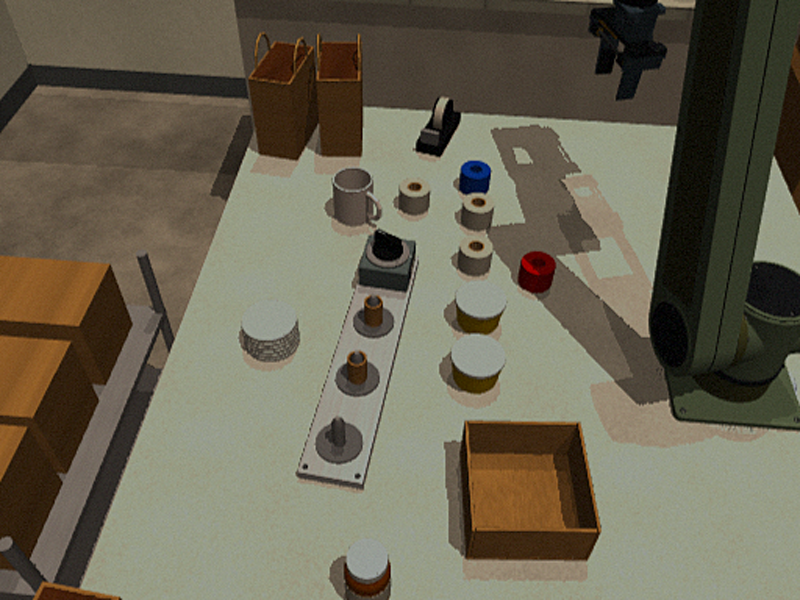

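```bash
python3 - <<'E'
from h import *
S=np.load("side0.npy",allow_pickle=True).item();C=np.load("scene0.npy",allow_pickle=True).item()
f=1/1.5625
P=dict(sp1tip=(88,(337,418),(450,383)),core2=(74,(357,354),(420,343)),core3=(74,(374,299),(394,306)),seat1=(24,(340,440),(449,411)),
rA=(50,(415,187),(343,236)),rB=(50,(479,202),(400,230)),rC=(50,(477,242),(427,256)),knob=(100,(388,241),(371,262)),
boxa=(90,(465,423),(607,317)),boxb=(90,(581,423),(677,366)),boxc=(90,(600,530),(606,407)),boxd=(90,(467,532),(536,350)),
tub1=(60,(480,304),(465,288)),tub2=(60,(477,357),(498,318)),sauce=(110,(367,560),(567,446)),lids=(59,(270,322),(320,359)),red=(50,(538,262),(480,250)),blue=(50,(476,172),(377,213)),plateL=(20,(298,473),(436,446)),plateR=(20,(364,484),(489,432)))
for k,(z,a,b) in P.items():
    A=at_z(S,a[0]*f,a[1]*f,z);B=at_z(C,b[0]*f,b[1]*f,z);print(k,A[:2].round(),B[:2].round())
E
```

```text
sp1tip [630. 207.] [632. 210.]
core2 [617.  75.] [614.  77.]
core3 [603. -47.] [601. -47.]
seat1 [628. 204.] [630. 207.]
rA [ 556. -388.] [ 560. -380.]
rB [ 425. -354.] [ 433. -343.]
rC [ 428. -235.] [ 435. -213.]
knob [ 591. -166.] [ 588. -173.]
boxa [444. 199.] [286. 190.]
boxb [275. 183.] [276. 356.]
boxc [264. 347.] [448. 377.]
boxd [437. 366.] [458. 208.]
tub1 [421. -67.] [438. -53.]
tub2 [425.  51.] [438.  64.]
sauce [561. 424.] [569. 429.]
lids [772.   9.] [781.  17.]
red [ 315. -193.] [ 320. -180.]
blue [ 432. -451.] [ 442. -443.]
plateL [683. 263.] [687. 264.]
plateR [584. 272.] [596. 278.]
```

View pics/wrist0.png

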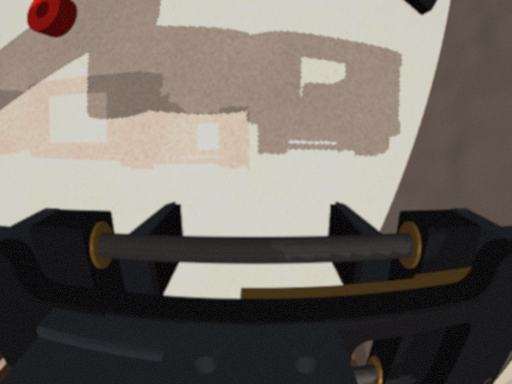

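Emit:
{"name": "send_rows", "arguments": {
  "deltas": [0, 0, 5, 3.3, 4.8, 0, 0, 0, 0, 10, 6.6, 9.6, 0, 0, 0, 0, 15, 10, 14.4, 0, 0, 0, 0, 20, 13.3, 19.2, 0, 0, 0, 0, 25, 16.6, 24, 0, 0, 0, 0, 30, 20, 28.8, 0, 0, 0, 0, 35, 23.3, 33.6, 0, 0, 0, 0, 40, 26.6, 38.4, 0, 0, 0, 0, 45, 30, 43.2, 0, 0, 0, 0, 50, 33.3, 48, 0, 0, 0, 0, 55, 36.6, 52.8, 0, 0, 0, 0, 60, 40, 57.5, 0, 0, 0, 0, 65.5, 43.8, 62.3, 0, 0, 0, 0, 65.5, 43.8, 62.3, 0, 0, 0, 0, 65.5, 43.8, 62.3, 0, 0, 0, 0, 65.5, 43.8, 62.3, 0, 0]
}}

```text
clock: 2.15
eef_pos: [614.0, 75.0, 213.5]
tcp_rot: [[0.116, 0.993, -0.002], [0.993, -0.116, -0.0], [-0.0, -0.002, -1.0]]
wrist_force: [-0.1, -0.3, -0.5]
gripper_width: 91.5
```

```bash
python3 - <<'E'
from h import *
c=capture("wrist");np.save("w1.npy",c,allow_pickle=True);cv2.imwrite("pics/w1.png",c["color"])
s=arm.state();print(s["eef_pos"],s["joint_pos"].round(1),s["tcp_rot"].round(3))
for k,X in dict(s1=(631,208,88),c2=(615.5,76,74),c3=(602,-47,74)).items(): print(k,proj(c,X,True))
E
```

```text
[614.13565205  74.99166742 213.63473655] [ 5.9 22.3 83.6  0.  74.2 12.6] [[ 0.116  0.993 -0.001]
 [ 0.993 -0.116 -0.   ]
 [-0.    -0.001 -1.   ]]
s1 [256.12647616  52.3358812 ]
c2 [256.02701923 180.86400413]
c3 [256.67231791 281.71799661]
```

View pics/w1.png

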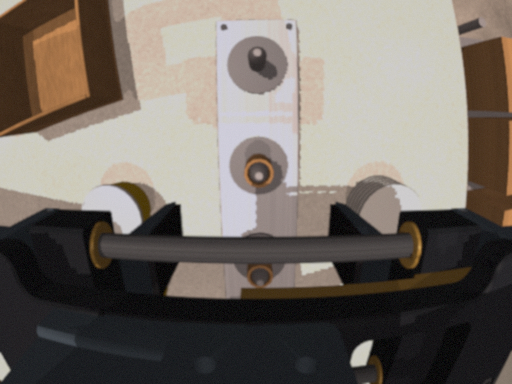

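```bash
python3 - <<'E'
from h import *
c=np.load("w1.npy",allow_pickle=True).item();im=c["color"]
hsv=cv2.cvtColor(im,cv2.COLOR_BGR2HSV)
m=cv2.inRange(hsv,(5,80,60),(25,255,255))
m[:, :225]=0;m[:,295:]=0;m[:140]=0;m[200:]=0
ys,xs=np.nonzero(m);(e)=cv2.minEnclosingCircle(np.c_[xs,ys].astype(np.float32));print(e, xs.min(),xs.max(),ys.min(),ys.max())
print("c2",at_z(c,*e[0],74,True))
for n,(u,v,z) in dict(seat1=(258,65,24),seat2=(259,165,24),tip1=(258,49,88),c2=(259,172,74),c3=(260,273,74),boreL=(224,27,20),boreR=(291,27,20)).items(): print(n,at_z(c,u,v,z,True).round(1))
cv2.imwrite("pics/w1c.png",cv2.resize(im[0:290,200:320],None,fx=2,fy=2,interpolation=cv2.INTER_CUBIC))
E
```

```text
((258.72222900390625, 170.5), 16.72315216064453) 244 273 154 187
c2 [619.62991236  86.81178153  74.        ]
seat1 [633.2 206.1  24. ]
seat2 [620.3  84.6  24. ]
tip1 [633.2 211.3  88. ]
c2 [619.7  85.2  74. ]
c3 [607.3 -35.3  74. ]
boreL [597.9 261.5  20. ]
boreR [679.4 252.2  20. ]
```

View pics/w1c.png

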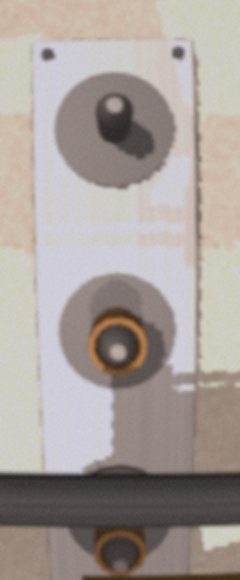

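```bash
python3 - <<'E'
from h import *
S=np.load("side0.npy",allow_pickle=True).item();C=np.load("scene0.npy",allow_pickle=True).item()
a=cv2.resize(S["color"][145:315,180:285],None,fx=3.5,fy=3.5,interpolation=cv2.INTER_CUBIC)
b=cv2.resize(C["color"][155:290,210:320],None,fx=3.5,fy=3.5,interpolation=cv2.INTER_CUBIC)
o=np.zeros((600,760,3),np.uint8);o[:a.shape[0],:a.shape[1]]=a;o[:b.shape[0],370:370+b.shape[1]]=b
cv2.imwrite("pics/crop1.png",o)
E
```

```text
(no output)
```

View pics/crop1.png

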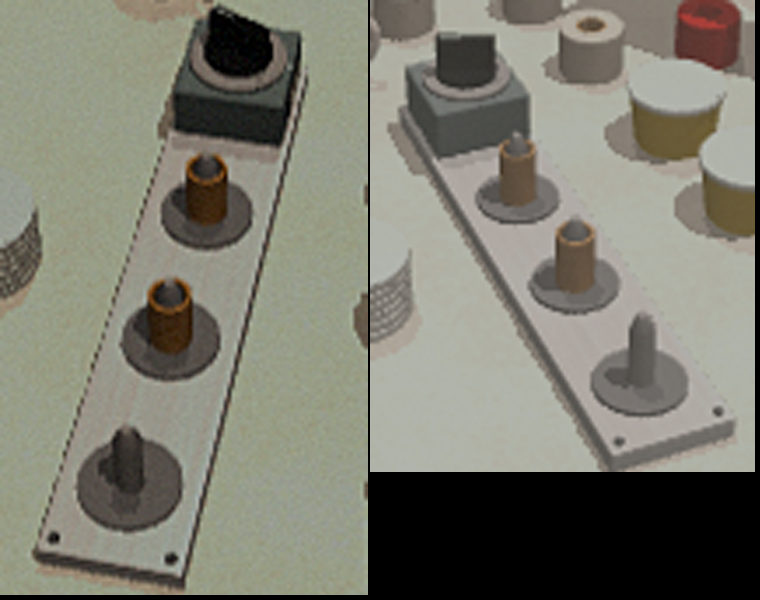

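```bash
python3 - <<'E'
from h import *
S=np.load("side0.npy",allow_pickle=True).item();C=np.load("scene0.npy",allow_pickle=True).item()
for n,z,a,b in [("s1",24,(130,483),(269,381)),("s2",24,(171,340),(204,282)),("s3",24,(207,214),(147,198)),("c2",74,(170,289),(206,229)),("c3",74,(207,164),(148,146)),("tip1",88,(127,428),(273,318))]:
    print(n,at_z(S,180+a[0]/3.5-.4,145+a[1]/3.5-.4,z)[:2].round(1),at_z(C,210+b[0]/3.5-.4,155+b[1]/3.5-.4,z)[:2].round(1))
E
```

```text
s1 [630.1 206.8] [632.7 207.4]
s2 [617.2  84.2] [619.3  82.6]
s3 [604.2 -39.8] [607.6 -40. ]
c2 [617.7  76.7] [615.8  78.9]
c3 [604.6 -46.5] [603.3 -45.1]
tip1 [629.7 205.2] [633.1 210.2]
```

Emit:
{"name": "send_rows", "arguments": {
  "deltas": [0, 0, 0, 0.4, 0.8, -4, 0, 0, 0, 0, 0.4, 0.8, -9, 0, 0, 0, 0, 0.4, 0.8, -14, 0, 0, 0, 0, 0.4, 0.8, -17.4, 0, 0, 0, 0, 0.4, 0.8, -17.4, 0, 0, 0, 0, 0.4, 0.8, -17.4, 255, 0, 0, 0, 0.4, 0.8, -17.4, 255, 0, 0, 0, 0.4, 0.8, -17.4, 255, 0, 0, 0, 0.4, 0.8, -17.4, 255, 0, 0, 0, 0.4, 0.8, -17.4, 255, 0, 0, 0, 0.4, 0.8, -17.4, 255, 0, 0, 0, 0.4, 0.8, -17.4, 255],
  "squeeze": 12
}}

```text
clock: 3.7
eef_pos: [618.1, 83.0, 39.6]
tcp_rot: [[0.116, 0.993, -0.002], [0.993, -0.116, -0.0], [-0.0, -0.002, -1.0]]
wrist_force: [0.6, 0.8, 0.3]
gripper_width: 31.5
```

Emit:
{"name": "send_rows", "arguments": {
  "deltas": [0, 0, 0, 0, 0, 4, 255, 0, 0, 0, 0, 0, 9, 255, 0, 0, 0, -4, 3.4, 10, 255, 0, 0, 0, -9, 7.6, 10, 255, 0, 0, 0, -14, 11.8, 10, 255, 0, 0, 0, -19, 16, 10, 255, 0, 0, 0, -23, 19.4, 10, 255, 0, 0, 0, -25.7, 21.7, 10, 255, 0, 0, 0, -25.7, 21.7, 7, 255, 0, 0, 0, -25.7, 21.7, 2.5, 255, 0, 0, 0, -25.7, 21.7, 1, 255, 0, 0, 0, -25.7, 21.7, 1, 255, 0, 0, 0, -25.7, 21.7, 1, 100, 0, 0, 0, -25.7, 21.7, 1, 100, 0, 0, 0, -25.7, 21.7, 1, 100, 0, 0, 0, -25.7, 21.7, 1, 100, 0, 0, 0, -25.7, 21.7, 5, 100, 0, 0, 0, -25.7, 21.7, 10, 100, 0, 0, 0, -25.7, 21.7, 10, 100]
}}

```text
clock: 6.08
eef_pos: [363.3, 301.8, 143.3]
tcp_rot: [[0.116, 0.993, 0.006], [0.993, -0.116, 0.006], [0.006, 0.005, -1.0]]
wrist_force: [0.7, 0.8, -0.4]
gripper_width: 55.8
```

```bash
python3 - <<'E'
from h import *
o=np.zeros((384,1024,3),np.uint8)
c=capture("side");o[:,:512]=c["color"];c=capture("wrist");o[:,512:]=c["color"]
cv2.imwrite("pics/p2.png",cv2.resize(o,(800,300),interpolation=cv2.INTER_AREA))
E
```

```text
(no output)
```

View pics/p2.png

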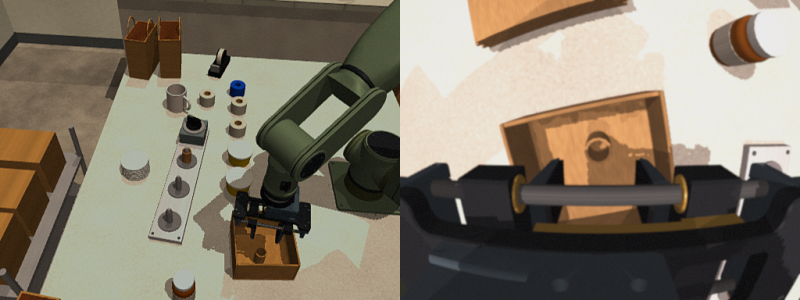

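Emit:
{"name": "send_rows", "arguments": {
  "deltas": [0, 0, 0, 3, -4.2, 0, 0, 0, 0, 0, 6.2, -8.7, 0, 0, 0, 0, 0, 9.4, -13.2, 0, 0, 0, 0, 0, 12.6, -17.8, 0, 0, 0, 0, 0, 15.8, -22.3, 0, 0, 0, 0, 0, 19, -26.8, 0, 0, 0, 0, 0, 22, -31, 0, 0, 0, 0, 0, 24.3, -34.3, 0, 0, 0, 0, 0, 24.3, -34.3, 0, 0, 0, 0, 0, 24.3, -34.3, -5, 0, 0, 0, 0, 24.3, -34.3, -10.3, 0, 0, 0, 0, 24.3, -34.3, -10.3, 0, 0, 0, 0, 24.3, -34.3, -10.3, 255, 0, 0, 0, 24.3, -34.3, -10.3, 255, 0, 0, 0, 24.3, -34.3, -10.3, 255, 0, 0, 0, 24.3, -34.3, -10.3, 255, 0, 0, 0, 24.3, -34.3, -10.3, 255, 0, 0, 0, 24.3, -34.3, -10.3, 255, 0, 0, 0, 24.3, -34.3, -10.3, 255],
  "squeeze": 12
}}

```text
clock: 8.55
eef_pos: [604.0, -43.1, 36.8]
tcp_rot: [[0.116, 0.993, -0.001], [0.993, -0.116, 0.0], [0.0, -0.001, -1.0]]
wrist_force: [-0.4, 0.3, 1.3]
gripper_width: 32.2
```

Emit:
{"name": "send_rows", "arguments": {
  "deltas": [0, 0, 0, 0, 0, 4, 255, 0, 0, 0, 0, 0, 9, 255, 0, 0, 0, -3, 3.7, 10, 255, 0, 0, 0, -7, 8.6, 10, 255, 0, 0, 0, -11, 13.5, 10, 255, 0, 0, 0, -15, 18.4, 10, 255, 0, 0, 0, -19, 23.3, 10, 255, 0, 0, 0, -22.5, 27.6, 10, 255, 0, 0, 0, -24.3, 29.8, 10, 255, 0, 0, 0, -24.3, 29.8, 7, 255, 0, 0, 0, -24.3, 29.8, 3, 255, 0, 0, 0, -24.3, 29.8, 1.5, 255, 0, 0, 0, -24.3, 29.8, 1.5, 255, 0, 0, 0, -24.3, 29.8, 1.5, 100, 0, 0, 0, -24.3, 29.8, 1.5, 100, 0, 0, 0, -24.3, 29.8, 1.5, 100, 0, 0, 0, -24.3, 29.8, 1.5, 100, 0, 0, 0, -24.3, 29.8, 6, 100, 0, 0, 0, -24.3, 29.8, 11, 100, 0, 0, 0, -24.3, 29.8, 14, 100]
}}

```text
clock: 11.05
eef_pos: [361.7, 255.3, 179.4]
tcp_rot: [[0.116, 0.993, 0.002], [0.993, -0.116, 0.002], [0.003, 0.002, -1.0]]
wrist_force: [-0.1, 0.1, 0.3]
gripper_width: 55.0
```

```bash
python3 - <<'E'
from h import *
o=np.zeros((384,1024,3),np.uint8)
c=capture("side");o[:,:512]=c["color"];c=capture("wrist");o[:,512:]=c["color"]
cv2.imwrite("pics/p3.png",cv2.resize(o,(800,300),interpolation=cv2.INTER_AREA))
E
```

```text
(no output)
```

View pics/p3.png

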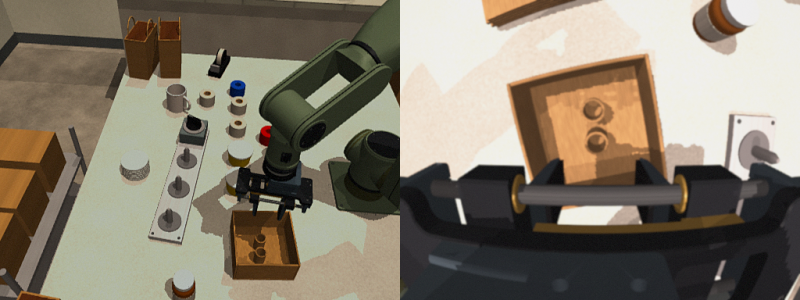

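Emit:
{"name": "send_rows", "arguments": {
  "deltas": [0, 0, 0, 0.8, -5, 2, 0, 0, 0, 0, 1.7, -10, 4, 0, 0, 0, 0, 2.6, -15, 5, 0, 0, 0, 0, 3.5, -20, 5, 0, 0, 0, 0, 4.3, -25, 5, 0, 0, 0, 0, 5.2, -30, 5, 0, 0, 0, 0, 6.1, -35, 5, 0, 0, 0, 0, 7, -40, 5, 0, 0, 0, 0, 7.8, -45, 5, 0, 0, 0, 0, 8.6, -50, 5, 0, 0, 0, 0, 9.5, -55, 5, 0, 0, 0, 0, 10.4, -60, 5, 0, 0, 0, 0, 11.3, -65, 5, 0, 0, 0, 0, 11.3, -66, 5, 0, 0, 0, 0, 11.3, -66, 5, 0]
}}

```text
clock: 13.02
eef_pos: [475.4, -403.6, 228.7]
tcp_rot: [[0.117, 0.993, 0.004], [0.993, -0.117, 0.007], [0.008, 0.003, -1.0]]
wrist_force: [0.2, 0.2, 0.4]
gripper_width: 91.0
```

```bash
python3 - <<'E'
from h import *
c=capture("wrist");np.save("w2.npy",c,allow_pickle=True)
s=capture("side");np.save("s2.npy",s,allow_pickle=True)
print(arm.state()["eef_pos"])
cv2.imwrite("pics/w2.png",cv2.resize(c["color"],(800,600)))
E
```

```text
[ 475.63230775 -402.48699935  229.70893288]
```

View pics/w2.png

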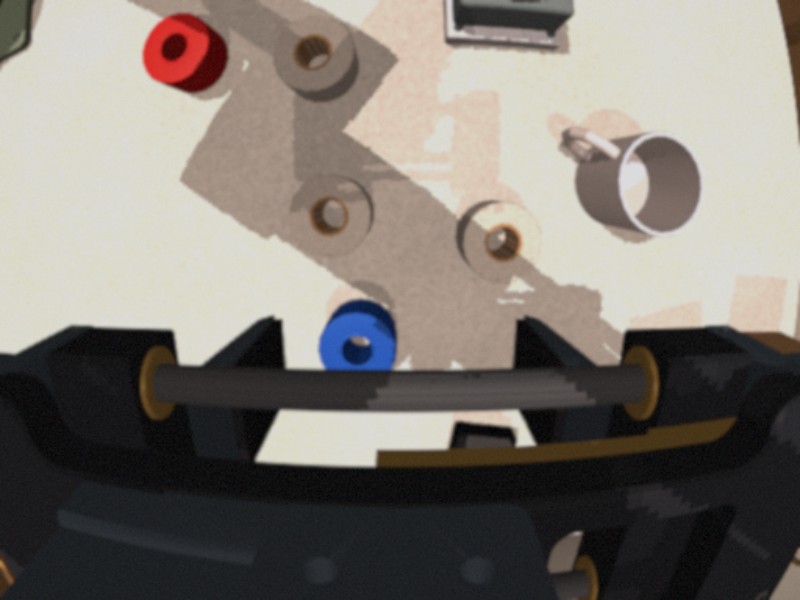

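```bash
python3 - <<'E'
from h import *
c=np.load("w2.npy",allow_pickle=True).item();f=1/1.5625
for n,u,v,z in [("C",313,51,50),("B",329,215,50),("A",503,242,50),("mug",660,184,90),("blue",359,348,50),("red",174,47,50),("handle",567,141,60)]: print(n,at_z(c,u*f-.2,v*f-.2,z,True)[:2].round(1))
E
```

```text
C [ 432.4 -222.4]
B [ 429.6 -351.2]
A [ 559.1 -386.9]
mug [ 677.  -348.8]
blue [ 437.9 -458.4]
red [ 317.2 -190.9]
handle [ 614.9 -313.1]
```

Emit:
{"name": "send_rows", "arguments": {
  "deltas": [0, 0, -10, -1, 1, -2, 0, 0, 0, -20, -2, 2, -4, 0, 0, 0, -30, -3, 3, -6, 0, 0, 0, -40, -4, 4, -8, 0, 0, 0, -50, -4.6, 5.1, -10, 0, 0, 0, -60, -4.6, 5.1, -12, 0, 0, 0, -70, -4.6, 5.1, -13, 0, 0, 0, -80, -4.6, 5.1, -13, 0, 0, 0, -90, -4.6, 5.1, -13, 0, 0, 0, -90, -4.6, 5.1, -13, 0, 0, 0, -90, -4.6, 5.1, -17, 0, 0, 0, -90, -4.6, 5.1, -20.7, 0, 0, 0, -90, -4.6, 5.1, -20.7, 0, 0, 0, -90, -4.6, 5.1, -20.7, 255, 0, 0, -90, -4.6, 5.1, -20.7, 255, 0, 0, -90, -4.6, 5.1, -20.7, 255, 0, 0, -90, -4.6, 5.1, -20.7, 255, 0, 0, -90, -4.6, 5.1, -20.7, 255],
  "squeeze": 8
}}

```text
clock: 15.38
eef_pos: [430.3, -352.2, 24.0]
tcp_rot: [[0.993, -0.116, 0.008], [-0.116, -0.993, -0.007], [0.009, 0.006, -1.0]]
wrist_force: [-1.0, 0.3, 6.4]
gripper_width: 64.3
```

Emit:
{"name": "send_rows", "arguments": {
  "deltas": [0, 0, 0, 0, 0, 0, 0, 0, 0, 0, 0, 0, 0, 0, 0, 0, 0, 0, 0, 0, 0, 0, 0, 10, 0, 0, 0, 0, 0, 0, 20, 0, 0, 0, 0, 0, 0, 30, 0, 0, 0, 0, 0, 0, 40, 0, 0, 0, 0, 0, 0, 50, 0, 0, 0, 0, 0, 0, 60, 0, 0, 0, 0, 0, 0, 70, 0, 0, 0, 0, 0, 0, 80, 0, 0, 0, 0, 0, 0, 90, 0, 0, 0, 0, 0, 0, 90, 0, 0, 0, 0, 0, 0, 90, 0, 0, 0, 255, 0, 0, 90, 0, 0, 0, 255, 0, 0, 90, 0, 0, 0, 255, 0, 0, 90, 0, 0, 0, 255, 0, 0, 90, 0, 0, 0, 255],
  "squeeze": 20
}}

```text
clock: 17.62
eef_pos: [430.2, -352.0, 23.9]
tcp_rot: [[0.116, 0.993, 0.006], [0.993, -0.116, 0.009], [0.009, 0.005, -1.0]]
wrist_force: [-0.5, 0.3, 0.6]
gripper_width: 63.5
```

Emit:
{"name": "send_rows", "arguments": {
  "deltas": [-0.5, 0.3, 0, 0, 0, 4, 255, -0.5, 0.3, 0, 0, 0, 9, 255, -0.5, 0.3, 0, 1, 2, 14, 255, -0.5, 0.3, 0, 3, 5.5, 15, 255, -0.5, 0.3, 0, 5.5, 9.8, 15, 255, -0.5, 0.3, 0, 8, 14.2, 15, 255, -0.5, 0.3, 0, 10.5, 18.6, 15, 255, -0.5, 0.3, 0, 13, 23, 15, 255, -0.5, 0.3, 0, 15.5, 27.5, 15, 255, -0.5, 0.3, 0, 17.6, 31.2, 13, 255, -0.5, 0.3, 0, 17.6, 31.2, 11.5, 255, -0.5, 0.3, 0, 17.6, 31.2, 11.5, 255, -0.5, 0.3, 0, 17.6, 31.2, 11.5, 255]
}}

```text
clock: 19.25
eef_pos: [606.0, -41.1, 139.4]
tcp_rot: [[0.117, 0.993, 0.001], [0.993, -0.117, -0.001], [-0.0, 0.001, -1.0]]
wrist_force: [-0.5, -1.2, -0.4]
gripper_width: 63.4
```

```bash
python3 - <<'E'
from h import *
print({k:np.round(v,3) for k,v in arm.state().items() if k in("eef_pos","tcp_rot","wrist_force")})
C=capture("scene");S=capture("side")
a=cv2.resize(S["color"][110:310,180:380],(400,400),interpolation=cv2.INTER_CUBIC)
b=cv2.resize(C["color"][130:330,170:370],(400,400),interpolation=cv2.INTER_CUBIC)
cv2.imwrite("pics/p4.png",np.hstack([a,b]))
E
```

```text
{'eef_pos': array([605.981, -41.145, 139.394]), 'tcp_rot': array([[ 0.117,  0.993,  0.001],
       [ 0.993, -0.117, -0.001],
       [-0.   ,  0.001, -1.   ]]), 'wrist_force': array([-0.548, -1.154, -0.354])}
```

View pics/p4.png

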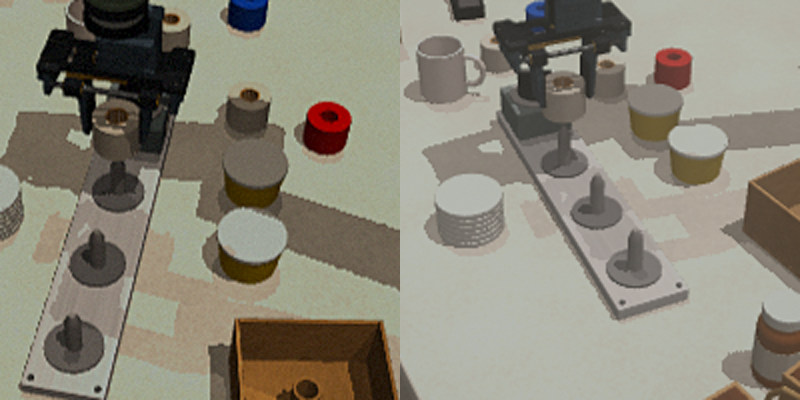

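Emit:
{"name": "send_rows", "arguments": {
  "deltas": [0, 0, 0, 0, 0, -2, 255, 0, 0, 0, 0, 0, -3, 255, 0, 0, 0, 0, 0, -4, 255, 0, 0, 0, 0, 0, -5, 255, 0, 0, 0, 0, 0, -5, 255]
}}

```text
clock: 19.98
eef_pos: [605.7, -41.1, 89.0]
tcp_rot: [[0.117, 0.993, 0.001], [0.993, -0.117, -0.0], [-0.0, 0.001, -1.0]]
wrist_force: [0.1, 0.5, -0.2]
gripper_width: 63.3
```

Emit:
{"name": "send_rows", "arguments": {
  "deltas": [0, 0, 0, 0, 0, -1, 255, 0, 0, 0, 0, 0, -2, 255, 0, 0, 0, 0, 0, -3, 255, 0, 0, 0, 0, 0, -4, 255, 0, 0, 0, 0, 0, -4.1, 255, 0, 0, 0, 0, 0, -4.1, 255]
}}

```text
clock: 20.72
eef_pos: [605.7, -41.1, 47.8]
tcp_rot: [[0.117, 0.993, 0.001], [0.993, -0.117, -0.0], [-0.0, 0.001, -1.0]]
wrist_force: [-0.2, -0.2, -1.9]
gripper_width: 63.7
```

Emit:
{"name": "send_rows", "arguments": {
  "deltas": [0, 0, 0, 0, 0, 0, 0, 0, 0, 0, 0, 0, 0, 0, 0, 0, 0, 0, 0, 0, 0, 0, 0, 0, 0, 0, 4, 0, 0, 0, 0, 0, 0, 9, 0, 0, 0, -10, -2, -2, 12, 0, 0, 0, -20, -5, -5.2, 12, 0, 0, 0, -30, -9, -9.4, 12, 0, 0, 0, -40, -13, -13.6, 12, 0, 0, 0, -50, -17.3, -18.1, 12, 0, 0, 0, -60, -17.3, -18.1, 11, 0, 0, 0, -70, -17.3, -18.1, 9, 0, 0, 0, -80, -17.3, -18.1, 7, 0, 0, 0, -90, -17.3, -18.1, 6, 0, 0, 0, -90, -17.3, -18.1, 6, 0, 0, 0, -90, -17.3, -18.1, 6, 0]
}}

```text
clock: 22.72
eef_pos: [433.1, -222.2, 108.3]
tcp_rot: [[0.993, -0.115, 0.001], [-0.115, -0.993, -0.001], [0.001, 0.001, -1.0]]
wrist_force: [0.6, -0.2, 0.4]
gripper_width: 91.2
```

```bash
python3 - <<'E'
from h import *
print({k:np.round(v,3) for k,v in arm.state().items() if k in("eef_pos","tcp_rot","wrist_force")})
C=capture("scene");S=capture("side");np.save("s3.npy",S,allow_pickle=True);np.save("c3.npy",C,allow_pickle=True)
a=cv2.resize(S["color"][90:290,180:380],(400,400),interpolation=cv2.INTER_CUBIC)
b=cv2.resize(C["color"][110:310,170:370],(400,400),interpolation=cv2.INTER_CUBIC)
cv2.imwrite("pics/p5.png",np.hstack([a,b]))
E
```

```text
{'eef_pos': array([ 433.115, -222.236,  108.342]), 'tcp_rot': array([[ 0.993, -0.115,  0.001],
       [-0.115, -0.993, -0.001],
       [ 0.001,  0.001, -1.   ]]), 'wrist_force': array([ 0.629, -0.169,  0.375])}
```

View pics/p5.png

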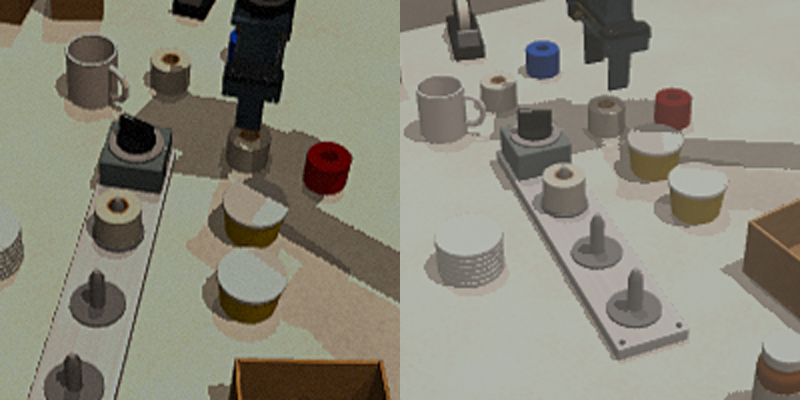

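Emit:
{"name": "send_rows", "arguments": {
  "deltas": [0, 0, 0, 0, 0, -3, 0, 0, 0, 0, 0, 0, -6, 0, 0, 0, 0, 0, 0, -8.4, 0, 0, 0, 0, 0, 0, -8.4, 0, 0, 0, 0, 0, 0, -8.4, 255, 0, 0, 0, 0, 0, -8.4, 255, 0, 0, 0, 0, 0, -8.4, 255, 0, 0, 0, 0, 0, -8.4, 255, 0, 0, 0, 0, 0, -8.4, 255],
  "squeeze": 8
}}

```text
clock: 23.95
eef_pos: [433.8, -222.8, 25.3]
tcp_rot: [[0.993, -0.116, 0.003], [-0.116, -0.993, -0.002], [0.003, 0.002, -1.0]]
wrist_force: [-1.0, -0.9, 6.8]
gripper_width: 64.4
```

Emit:
{"name": "send_rows", "arguments": {
  "deltas": [0, 0, 0, 0, 0, 0, 0, 0, 0, 0, 0, 0, 0, 0, 0, 0, 0, 0, 0, 0, 0, 0, 0, 10, 0, 0, 0, 0, 0, 0, 20, 0, 0, 0, 0, 0, 0, 30, 0, 0, 0, 0, 0, 0, 40, 0, 0, 0, 0, 0, 0, 50, 0, 0, 0, 0, 0, 0, 60, 0, 0, 0, 0, 0, 0, 70, 0, 0, 0, 0, 0, 0, 80, 0, 0, 0, 0, 0, 0, 90, 0, 0, 0, 0, 0, 0, 90, 0, 0, 0, 0, 0, 0, 90, 0, 0, 0, 255, 0, 0, 90, 0, 0, 0, 255, 0, 0, 90, 0, 0, 0, 255, 0, 0, 90, 0, 0, 0, 255, 0, 0, 90, 0, 0, 0, 255],
  "squeeze": 20
}}

```text
clock: 26.2
eef_pos: [433.2, -222.5, 25.2]
tcp_rot: [[0.116, 0.993, 0.001], [0.993, -0.116, 0.003], [0.003, 0.001, -1.0]]
wrist_force: [-2.1, 0.1, 1.5]
gripper_width: 63.4
```

Emit:
{"name": "send_rows", "arguments": {
  "deltas": [0, 0, 0, 0, 0, 4, 255, 0, 0, 0, 0, 0, 9, 255, 0, 0, 0, 1, 1.6, 14, 255, 0, 0, 0, 3.5, 5.7, 15, 255, 0, 0, 0, 6, 9.8, 15, 255, 0, 0, 0, 8.5, 14, 15, 255, 0, 0, 0, 11, 18, 15, 255, 0, 0, 0, 13.5, 22.2, 15, 255, 0, 0, 0, 16, 26.3, 15, 255, 0, 0, 0, 18.6, 30.6, 13, 255, 0, 0, 0, 18.6, 30.6, 10.5, 255, 0, 0, 0, 18.6, 30.6, 10, 255, 0, 0, 0, 18.6, 30.6, 10, 255, 0, 0, 0, 18.6, 30.6, 8, 255, 0, 0, 0, 18.6, 30.6, 7, 255, 0, 0, 0, 18.6, 30.6, 6, 255, 0, 0, 0, 18.6, 30.6, 6, 255]
}}

```text
clock: 28.32
eef_pos: [618.9, 83.3, 84.8]
tcp_rot: [[0.116, 0.993, 0.0], [0.993, -0.116, 0.003], [0.003, -0.0, -1.0]]
wrist_force: [0.4, -0.5, -1.5]
gripper_width: 63.4
```

Emit:
{"name": "send_rows", "arguments": {
  "deltas": [0, 0, 0, 0, 0, -1, 255, 0, 0, 0, 0, 0, -2, 255, 0, 0, 0, 0, 0, -3, 255, 0, 0, 0, 0, 0, -3.5, 255, 0, 0, 0, 0, 0, -3.6, 255, 0, 0, 0, 0, 0, -3.6, 255]
}}

```text
clock: 29.08
eef_pos: [618.6, 83.3, 49.2]
tcp_rot: [[0.116, 0.993, -0.0], [0.993, -0.116, 0.003], [0.003, -0.001, -1.0]]
wrist_force: [-3.1, 0.2, 3.0]
gripper_width: 63.5
```

Emit:
{"name": "send_rows", "arguments": {
  "deltas": [0, 0, 0, 0, 0, 0, 0, 0, 0, 0, 0, 0, 0, 0, 0, 0, 0, 0, 0, 0, 0, 0, 0, 0, 0, 0, 4, 0, 0, 0, 0, 0, 0, 9, 0, 0, 0, 0, -0.4, -3, 12, 0, 0, 0, -10, -1, -8, 12, 0, 0, 0, -20, -1.7, -13, 12, 0, 0, 0, -30, -2.3, -18, 12, 0, 0, 0, -40, -3, -23, 12, 0, 0, 0, -50, -3.6, -28, 12, 0, 0, 0, -60, -4.2, -33, 12, 0, 0, 0, -70, -5, -38, 12, 0, 0, 0, -80, -5.5, -43, 12, 0, 0, 0, -90, -6, -47, 11, 0, 0, 0, -90, -6, -47, 9, 0, 0, 0, -90, -6, -47, 9, 0]
}}

```text
clock: 31.2
eef_pos: [557.4, -386.5, 137.2]
tcp_rot: [[0.993, -0.117, -0.0], [-0.117, -0.993, 0.003], [-0.001, -0.003, -1.0]]
wrist_force: [-0.3, -0.0, 0.4]
gripper_width: 91.7
```

```bash
python3 - <<'E'
from h import *
print({k:np.round(v,3) for k,v in arm.state().items() if k in("eef_pos","tcp_rot","wrist_force")})
C=capture("scene");S=capture("side")
a=cv2.resize(S["color"][80:280,180:380],(400,400),interpolation=cv2.INTER_CUBIC)
b=cv2.resize(C["color"][100:300,170:370],(400,400),interpolation=cv2.INTER_CUBIC)
cv2.imwrite("pics/p6.png",np.hstack([a,b]))
E
```

```text
{'eef_pos': array([ 557.394, -386.522,  137.175]), 'tcp_rot': array([[ 0.993, -0.117, -0.   ],
       [-0.117, -0.993,  0.003],
       [-0.001, -0.003, -1.   ]]), 'wrist_force': array([-0.321, -0.038,  0.424])}
```

View pics/p6.png

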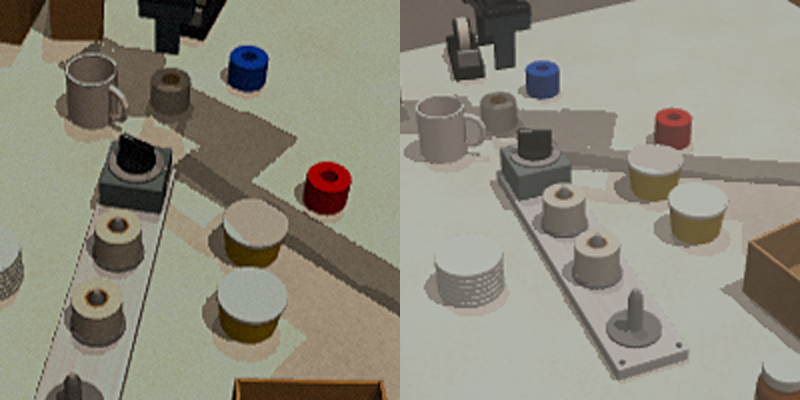

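Emit:
{"name": "send_rows", "arguments": {
  "deltas": [0, 0, 0, 0.1, 0, -4, 0, 0, 0, 0, 0.1, 0, -8, 0, 0, 0, 0, 0.1, 0, -11.2, 0, 0, 0, 0, 0.1, 0, -11.2, 0, 0, 0, 0, 0.1, 0, -11.2, 255, 0, 0, 0, 0.1, 0, -11.2, 255, 0, 0, 0, 0.1, 0, -11.2, 255, 0, 0, 0, 0.1, 0, -11.2, 255, 0, 0, 0, 0.1, 0, -11.2, 255],
  "squeeze": 8
}}

```text
clock: 32.42
eef_pos: [560.6, -387.3, 29.2]
tcp_rot: [[0.993, -0.116, 0.006], [-0.116, -0.993, -0.002], [0.006, 0.001, -1.0]]
wrist_force: [-0.4, -0.1, 6.4]
gripper_width: 64.7
```

Emit:
{"name": "send_rows", "arguments": {
  "deltas": [0, 0, 0, 0, 0, 0, 0, 0, 0, 0, 0, 0, 0, 0, 0, 0, 0, 0, 0, 0, 0, 0, 0, 10, 0, 0, 0, 0, 0, 0, 20, 0, 0, 0, 0, 0, 0, 30, 0, 0, 0, 0, 0, 0, 40, 0, 0, 0, 0, 0, 0, 50, 0, 0, 0, 0, 0, 0, 60, 0, 0, 0, 0, 0, 0, 70, 0, 0, 0, 0, 0, 0, 80, 0, 0, 0, 0, 0, 0, 90, 0, 0, 0, 0, 0, 0, 90, 0, 0, 0, 0, 0, 0, 90, 0, 0, 0, 255, 0, 0, 90, 0, 0, 0, 255, 0, 0, 90, 0, 0, 0, 255, 0, 0, 90, 0, 0, 0, 255, 0, 0, 90, 0, 0, 0, 255],
  "squeeze": 20
}}

```text
clock: 34.67
eef_pos: [560.3, -387.2, 29.1]
tcp_rot: [[0.116, 0.993, 0.001], [0.993, -0.116, 0.006], [0.006, 0.0, -1.0]]
wrist_force: [-0.2, 2.3, 0.6]
gripper_width: 62.4
```

Emit:
{"name": "send_rows", "arguments": {
  "deltas": [-0.3, 0, 0, 0, 0, 4, 255, -0.3, 0, 0, 0, 0, 9, 255, -0.3, 0, 0, 0.2, 2, 14, 255, -0.3, 0, 0, 0.8, 6.5, 15, 255, -0.3, 0, 0, 1.4, 11.5, 15, 255, -0.3, 0, 0, 2, 16.5, 15, 255, -0.3, 0, 0, 2.6, 21.5, 15, 255, -0.3, 0, 0, 3.2, 26.5, 15, 255, -0.3, 0, 0, 3.8, 31.5, 15, 255, -0.3, 0, 0, 4.4, 36.5, 15, 255, -0.3, 0, 0, 5, 41.5, 15, 255, -0.3, 0, 0, 5.6, 46.5, 15, 255, -0.3, 0, 0, 6.2, 51.5, 15, 255, -0.3, 0, 0, 6.8, 56, 14, 255, -0.3, 0, 0, 7.2, 59.5, 12, 255, -0.3, 0, 0, 7.2, 59.5, 10, 255, -0.3, 0, 0, 7.2, 59.5, 10, 255, -0.3, 0, 0, 7.2, 59.5, 10, 255]
}}

```text
clock: 36.92
eef_pos: [632.8, 207.6, 129.8]
tcp_rot: [[0.117, 0.993, 0.002], [0.993, -0.117, 0.001], [0.001, 0.002, -1.0]]
wrist_force: [0.6, -0.1, -1.3]
gripper_width: 62.4
```

Emit:
{"name": "send_rows", "arguments": {
  "deltas": [0, 0, 0, 0, 0, -1, 255, 0, 0, 0, 0, 0, -2, 255, 0, 0, 0, 0, 0, -3, 255, 0, 0, 0, 0, 0, -4, 255, 0, 0, 0, 0, 0, -4, 255]
}}

```text
clock: 37.55
eef_pos: [632.1, 207.3, 88.4]
tcp_rot: [[0.117, 0.993, -0.0], [0.993, -0.117, 0.0], [0.0, -0.0, -1.0]]
wrist_force: [-0.4, -0.0, -2.1]
gripper_width: 62.6
```

Emit:
{"name": "send_rows", "arguments": {
  "deltas": [0, 0, 0, 0, 0, -1, 255, 0, 0, 0, 0, 0, -2, 255, 0, 0, 0, 0, 0, -3, 255, 0, 0, 0, 0, 0, -3.5, 255, 0, 0, 0, 0, 0, -3.5, 255]
}}

```text
clock: 38.17
eef_pos: [632.2, 207.4, 53.4]
tcp_rot: [[0.117, 0.993, 0.0], [0.993, -0.117, 0.001], [0.001, -0.0, -1.0]]
wrist_force: [-0.3, 0.3, -1.7]
gripper_width: 62.5
```

Emit:
{"name": "send_rows", "arguments": {
  "deltas": [0, 0, 0, 0, 0, 0, 0, 0, 0, 0, 0, 0, 0, 0, 0, 0, 0, 0, 0, 0, 0, 0, 0, 0, 0, 0, 4, 0, 0, 0, 0, 0, 0, 9, 0, 0, 0, 0, -0.3, -3, 13, 0, 0, 0, 0, -0.8, -8, 15, 0, 0, 0, 0, -1.3, -13, 15, 0, 0, 0, 0, -1.8, -18, 15, 0, 0, 0, 0, -2.3, -23, 15, 0, 0, 0, 0, -2.8, -28, 15, 0, 0, 0, 0, -3.3, -33, 15, 0, 0, 0, 0, -3.8, -37, 15, 0, 0, 0, 0, -4.1, -39.7, 15, 0, 0, 0, 0, -4.1, -39.7, 15, 0, 0, 0, 0, -4.1, -39.7, 15, 0]
}}

```text
clock: 40.17
eef_pos: [591.2, -189.0, 203.4]
tcp_rot: [[0.117, 0.993, 0.0], [0.993, -0.117, 0.001], [0.001, -0.0, -1.0]]
wrist_force: [0.4, -0.1, 0.7]
gripper_width: 91.2
```

```bash
python3 - <<'E'
from h import *
print(arm.state()["eef_pos"])
c=capture("wrist");np.save("w4.npy",c,allow_pickle=True);S=capture("side")
a=cv2.resize(S["color"][80:320,150:390],(400,400),interpolation=cv2.INTER_CUBIC)
b=cv2.resize(c["color"][0:240,156:356],(333,400),interpolation=cv2.INTER_CUBIC)
cv2.imwrite("pics/p7.png",np.hstack([a,b]))
print(proj(c,(591,-165,107),True))
E
```

```text
[ 591.20960156 -188.99113633  203.40714313]
[251.16836789 166.59302562]
```

View pics/p7.png

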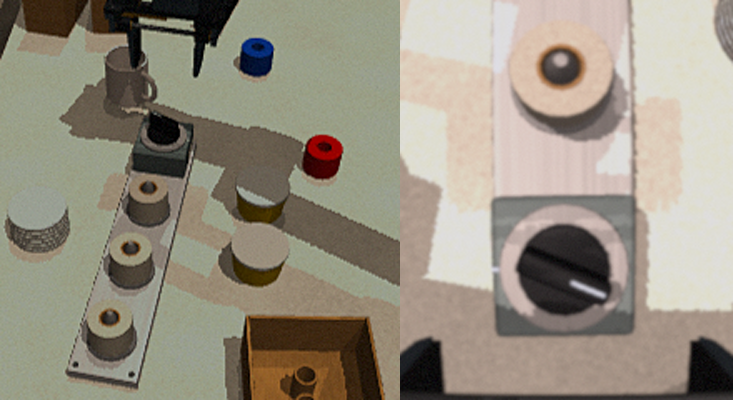

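```bash
python3 - <<'E'
from h import *
c=np.load("w4.npy",allow_pickle=True).item()
for z,u,v in [(76,255,159),(107,255,165.5),(70,214,118),(70,296,118),(70,296,201),(70,213.5,201)]: print(at_z(c,u,v,z,True).round(1))
b=cv2.resize(c["color"][100:215,195:315],None,fx=5,fy=5,interpolation=cv2.INTER_CUBIC)
cv2.imwrite("pics/p8.png",cv2.convertScaleAbs(b,alpha=1.8,beta=20))
E
```

```text
[ 594.8 -162.7   76. ]
[ 594.6 -164.4  107. ]
[ 558.2 -116.3   70. ]
[ 641.2 -126.1   70. ]
[ 633.  -213.3   70. ]
[ 545.4 -203.    70. ]
```

View pics/p8.png

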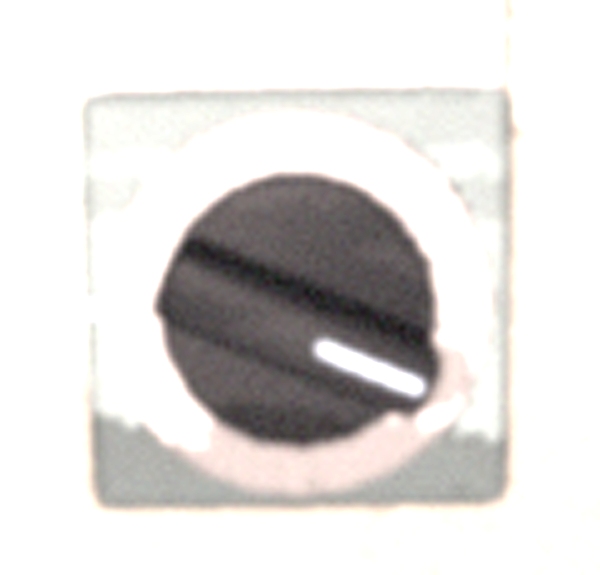

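Emit:
{"name": "send_rows", "arguments": {
  "deltas": [0, 0, -10, 0.2, 2.4, 0, 0, 0, 0, -20, 0.2, 2.4, 0, 0, 0, 0, -30, 0.2, 2.4, 0, 0, 0, 0, -40, 0.2, 2.4, 0, 0, 0, 0, -50, 0.2, 2.4, 0, 0, 0, 0, -60, 0.2, 2.4, 0, 0, 0, 0, -70, 0.2, 2.4, 0, 0, 0, 0, -80, 0.2, 2.4, 0, 0, 0, 0, -90, 0.2, 2.4, 0, 0, 0, 0, -100, 0.2, 2.4, 0, 0, 0, 0, -110, 0.2, 2.4, -3, 0, 0, 0, -112, 0.2, 2.4, -6, 0, 0, 0, -112, 0.2, 2.4, -9, 0, 0, 0, -112, 0.2, 2.4, -11, 0, 0, 0, -112, 0.2, 2.4, -11.7, 0, 0, 0, -112, 0.2, 2.4, -11.7, 0]
}}

```text
clock: 42.28
eef_pos: [593.6, -163.9, 86.6]
tcp_rot: [[0.878, -0.478, 0.001], [-0.478, -0.878, -0.0], [0.001, -0.0, -1.0]]
wrist_force: [0.6, 0.1, 0.8]
gripper_width: 91.3
```

Emit:
{"name": "send_rows", "arguments": {
  "deltas": [0, 0, 0, 0, 0, 0, 255, 0, 0, 0, 0, 0, 0, 255, 0, 0, 0, 0, 0, 0, 255, 0, 0, 0, 0, 0, 0, 255, 0, 0, 0, 0, 0, 0, 255, 0, 0, 0, 0, 0, 0, 255, 0, 0, 0, 0, 0, 0, 255, 0, 0, 0, 0, 0, 0, 255, 0, 0, 0, 0, 0, 0, 255],
  "squeeze": 20
}}

```text
clock: 43.4
eef_pos: [592.9, -165.3, 86.5]
tcp_rot: [[0.879, -0.478, -0.001], [-0.478, -0.879, -0.003], [0.001, 0.003, -1.0]]
wrist_force: [-1.5, -4.0, 1.1]
gripper_width: 13.8
```

Emit:
{"name": "send_rows", "arguments": {
  "deltas": [0, 0, 8, 0, 0, 0, 255, 0, 0, 16, 0, 0, 0, 255, 0, 0, 24, 0, 0, 0, 255, 0, 0, 32, 0, 0, 0, 255, 0, 0, 40, 0, 0, 0, 255, 0, 0, 48, 0, 0, 0, 255, 0, 0, 56, 0, 0, 0, 255, 0, 0, 64, 0, 0, 0, 255, 0, 0, 72, 0, 0, 0, 255, 0, 0, 80, 0, 0, 0, 255, 0, 0, 88, 0, 0, 0, 255, 0, 0, 96, 0, 0, 0, 255, 0, 0, 104, 0, 0, 0, 255, 0, 0, 112, 0, 0, 0, 255, 0, 0, 120, 0, 0, 0, 255, 0, 0, 128, 0, 0, 0, 255, 0, 0, 136, 0, 0, 0, 255, 0, 0, 144, 0, 0, 0, 255, 0, 0, 150, 0, 0, 0, 255, 0, 0, 150, 0, 0, 0, 255]
}}

```text
clock: 45.9
eef_pos: [593.0, -165.4, 86.5]
tcp_rot: [[-0.521, 0.853, 0.002], [0.853, 0.521, 0.002], [0.0, 0.003, -1.0]]
wrist_force: [1.3, -1.5, -0.0]
gripper_width: 13.9
```

```bash
python3 - <<'E'
from h import *
s=arm.state();print(s["joint_pos"].round(1),s["moment"].round(2),s["wrist_force"].round(1),s["gripper_width"],np.degrees(np.arctan2(s["tcp_rot"][1,1],s["tcp_rot"][0,1])))
E
```

```text
[-16.7  27.7  94.3   0.1  57.9 -48.2] [-0.3  -0.1   0.06] [ 1.3 -1.5 -0. ] 13.874220088999225 31.40838356217312
```

Emit:
{"name": "send_rows", "arguments": {
  "deltas": [0, 0, 8, 0, 0, 0, 255, 0, 0, 16, 0, 0, 0, 255, 0, 0, 24, 0, 0, 0, 255, 0, 0, 32, 0, 0, 0, 255, 0, 0, 40, 0, 0, 0, 255, 0, 0, 45, 0, 0, 0, 255, 0, 0, 48, 0, 0, 0, 255, 0, 0, 50, 0, 0, 0, 255, 0, 0, 52, 0, 0, 0, 255, 0, 0, 53, 0, 0, 0, 255, 0, 0, 54, 0, 0, 0, 255, 0, 0, 54, 0, 0, 0, 255]
}}

```text
clock: 47.4
eef_pos: [593.1, -165.4, 86.6]
tcp_rot: [[-0.997, 0.082, 0.0], [0.082, 0.997, 0.003], [-0.0, 0.003, -1.0]]
wrist_force: [0.3, 0.1, -0.5]
gripper_width: 14.1
```

```bash
python3 - <<'E'
from h import *
s=arm.state();print(s["joint_pos"].round(1),s["moment"].round(2),s["wrist_force"].round(1),s["gripper_width"],np.degrees(np.arctan2(s["tcp_rot"][1,1],s["tcp_rot"][0,1])))
E
```

```text
[ -16.8   27.7   94.2    0.2   58.1 -102.2] [-0.01 -0.18 -0.7 ] [ 0.3  0.1 -0.5] 14.138858947302866 85.323341072499
```

Emit:
{"name": "send_rows", "arguments": {
  "deltas": [0, 0, 0, 0, 0, 0, 0, 0, 0, 0, 0, 0, 0, 0, 0, 0, 0, 0, 0, 0, 0, 0, 0, 0, 0, 0, 0, 0, 0, 0, 0, 0, 0, 0, 0, 0, 0, 0, 0, 0, 0, 0, 0, 0, 0, 0, 0, 4, 0, 0, 0, 0, 0, 0, 9, 0, 0, 0, 0, 0, 0, 12, 0, 0, 0, 0, 0, -4, 13, 0, 0, 0, 0, -5, -7, 13, 0, 0, 0, 0, -10, -9, 13, 0, 0, 0, 0, -15, -11, 13, 0, 0, 0, 0, -15, -11, 13, 0, 0, 0, 0, -15, -11, 13, 0]
}}

```text
clock: 49.28
eef_pos: [443.7, -275.5, 216.9]
tcp_rot: [[-0.997, 0.082, 0.002], [0.082, 0.997, 0.003], [-0.001, 0.003, -1.0]]
wrist_force: [0.5, -0.8, -0.3]
gripper_width: 91.2
```

```bash
python3 - <<'E'
from h import *
S=capture("side");C=capture("scene");print(arm.state()["eef_pos"])
a=cv2.resize(S["color"][70:350,150:400],(400,448),interpolation=cv2.INTER_CUBIC)
b=cv2.resize(C["color"][100:380,170:420],(400,448),interpolation=cv2.INTER_CUBIC)
cv2.imwrite("pics/p9.png",np.hstack([a,b]))
E
```

```text
[ 444.27004712 -275.09414729  216.54097587]
```

View pics/p9.png

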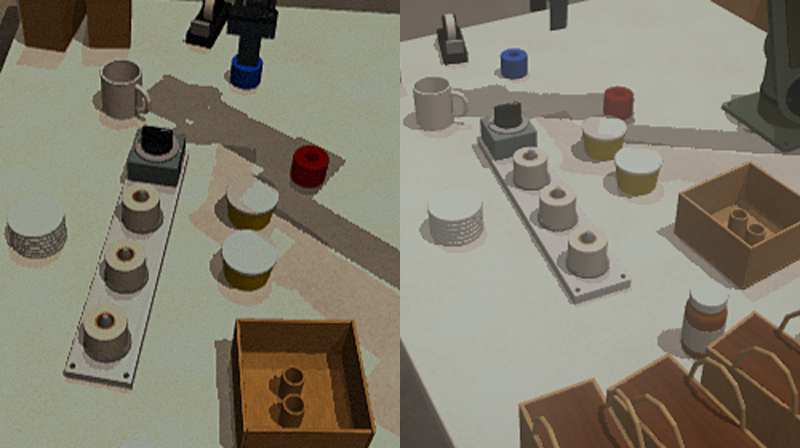

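```bash
python3 -c "
from cell import arm
print(arm.finish_job(), arm.state()['clock'])"
```

```text
the job is handed in; nothing more can be done
the job is handed in; nothing more can be done
```

I put both spent cores (from spindles 2 and 3) in the waste box and seated the three white rolls, one per spindle. I then turned the knob about 204° anticlockwise to its zero stop and handed the job in at about 50 s of the 210 s allowed.

- **Cores and rolls:** the last side and scene pictures show both cores standing in the box and all three rolls flat on their seats. No roll met noticeable force going onto its spindle.
- **Knob:** at the end of the turn I felt about 0.7 N m of resistance, against roughly 0.04 N m of friction, so it is on the stop. The gripper ended at 85.3° where I expected about 83.3°. I put the 2° down to the gripper giving slightly against the stop. The bar looks aligned with the stand's x, but I did not check the pointer mark up close after letting go.
- **Other things on the table:** the tubs, mug, jar, lids and the blue and red look-alikes look unmoved. I touched none of them.
- **Measurement disagreement:** the fixed cameras put the core tops about 7 mm off the seats in y. I aimed at the measured seat positions instead; their 125 mm spacing checked out, and both core grasps and all three rolls went on without trouble.

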